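# Sort the washed dental instruments into their sterilising racks

## Task

The washed instruments lie mixed on the drying mat; sort them for the steriliser. Lay the two handpieces in the two wide cradles of the handpiece rack, one in each, and the two slim double-ended hand instruments in two different slots of the narrow-slotted instrument rack, each lying centrally across both combs and fully down in them, either way round. Set the bur block down upright on the floor of the kidney dish, about the middle of it.

Things in the scene. Friction and masses are not known exactly. Their poses are not given: they have to be found in the camera images.
- scaler: Slim steel dental scaler (yellow ring, hooked tips), 170 mm long with tips at both ends, lying along its y axis on the 2 mm mat; 22 g. Origin under its middle. Round knurled handle 7.4 mm thick from y = -52 to 52 mm (last 10 mm tapered), its axis 4.5 mm above the origin. Grip across it near the origin.
- plugger: Slim steel dental plugger (no ring, blunt tips), 175 mm long with tips at both ends, lying along its y axis on the 2 mm mat; 22 g. Origin under its middle. Round knurled handle 7.4 mm thick from y = -49 to 56 mm (last 10 mm tapered), its axis 3.7 mm above the origin. Grip across it near the origin.
- handpiece_a: Dental turbine handpiece, red ring, 144 x 18 mm high, 70 g, lying along its y axis on the mat; small head at -y. Origin under mid-length. A slightly bent bar 17 to 20 mm wide: middle line at x = -6 mm at y = 40, x = -4 at y = 0, x = 0 at y = -40; centre of mass (-3, 4, 9) mm. Grip across it there.
- handpiece_b: Dental turbine handpiece, blue ring, 144 x 18 mm high, 70 g, lying along its y axis on the mat; small head at -y. Origin under mid-length. A slightly bent bar 17 to 20 mm wide: middle line at x = -6 mm at y = 40, x = -4 at y = 0, x = 0 at y = -40; centre of mass (-3, 4, 9) mm. Grip across it there.
- bur_block: Blue bur stand: block 34 (x) by 58 (y) by 20 mm high with thin steel burs standing up to 35 mm in its top; 120 g; upright on the mat. Origin under its centre. Grip it by its +y and -y ends (58 mm): so the fingers also fit into the kidney dish, along the dish's length.
- instrument_rack: Fixed. Steel plate 100 (x) by 104 mm (y), top at z = 5 mm, with two dark combs along y at x = -30 and +30 mm (8 mm thick, 24 mm high). Three slots in each, at y = -32, 0, 32 mm: 12 mm wide, round mouth 20 mm, slot floor at z = 12 mm. An instrument lies along x in one slot of both combs; open between the combs for the fingers. Origin under the centre.
- handpiece_rack: Fixed. Steel plate 120 (x) by 112 mm (y), top at z = 5 mm, with two dark combs along y at x = -40 and +40 mm (8 mm thick, 30 mm high). Two wide cradles at y = -28 and 28 mm: 30 mm wide, round mouth 38 mm, floor at z = 14 mm. A handpiece lies along x on both combs; open between the combs for the fingers. Origin under the centre.
- kidney_dish: Fixed. Open steel kidney dish 75 (x) by 162 mm (y), rim 32 mm high, floor at z = 4 mm. Origin under the centre. Clear floor x = -24 to 26 mm in the middle, narrowing on the +x side towards the ends. Best place for the block: x = -4, y = 0 mm, its y axis along the dish's y axis.
Not all that is in view belongs to the job. There is more than one size of the bur_block; the one meant has the size given above.

How it is judged:
At the end, for the whole second after the job is handed in: Hand instruments lie level in separate rack slots (15 mm along, 8 mm across, 4 mm high, 0.13 rad), handpieces in separate cradles (15 mm along and across, 7 mm high, 0.25 rad), bur block upright (0.2 rad) on the dish floor (20 mm across, 40 mm along its middle); all released, at rest (x of scaler in the frame of instrument_rack between -0.015 and 0.015 m and (y of scaler in the frame of instrument_rack between -0.04 and -0.024 m or y of scaler in the frame of instrument_rack between -0.008 and 0.008 m or y of scaler in the frame of instrument_rack between 0.024 and 0.04 m) and z of scaler in the frame of instrument_rack between 0.006 and 0.016 m and angle between the y axis of each of scaler, plugger and the x axis of instrument_rack, either way round below 0.13 rad and angle between scaler's own y axis and vertical between 1.471 and 1.671 rad and x of plugger in the frame of instrument_rack between -0.015 and 0.015 m and (y of plugger in the frame of instrument_rack between -0.04 and -0.024 m or y of plugger in the frame of instrument_rack between -0.008 and 0.008 m or y of plugger in the frame of instrument_rack between 0.024 and 0.04 m) and z of plugger in the frame of instrument_rack between 0.006 and 0.016 m and angle between plugger's own y axis and vertical between 1.471 and 1.671 rad and x of handpiece_a in the frame of handpiece_rack between -0.015 and 0.015 m and (y of handpiece_a in the frame of handpiece_rack between -0.043 and -0.013 m or y of handpiece_a in the frame of handpiece_rack between 0.013 and 0.043 m) and z of handpiece_a in the frame of handpiece_rack between 0.008 and 0.021 m and angle between the y axis of each of handpiece_a, handpiece_b and the x axis of handpiece_rack, either way round below 0.25 rad and angle between handpiece_a's own y axis and vertical between 1.451 and 1.691 rad and x of handpiece_b in the frame of handpiece_rack between -0.015 and 0.015 m and (y of handpiece_b in the frame of handpiece_rack between -0.043 and -0.013 m or y of handpiece_b in the frame of handpiece_rack between 0.013 and 0.043 m) and z of handpiece_b in the frame of handpiece_rack between 0.008 and 0.021 m and angle between handpiece_b's own y axis and vertical between 1.451 and 1.691 rad and x of bur_block in the frame of kidney_dish between -0.022 and 0.018 m and y of bur_block in the frame of kidney_dish between -0.04 and 0.04 m and z of bur_block in the frame of kidney_dish below 0.012 m and angle between bur_block's own z axis and vertical below 0.2 rad and linear speed of each of scaler, plugger, handpiece_a, handpiece_b, bur_block below 0.02 m/s); the robot touches nothing.
It also fails if it takes over 112 s, if anything falls off the work surface, if the arm or the gripper's body presses on something with over 40 N, if the wrist force passes 120 N, or if a joint passes its speed limit or range.

## Robot

A 6-joint arm with a two-finger parallel gripper is mounted at the origin on a cart in front of the work surface, level with it; the furniture and walls round the work are solid. World frame = base frame: x ahead of the robot, y to its left, z up, the work surface at z = 0. Lengths are in m, angles in rad, forces in N, time in s.
With the tool pointing down it reaches from about 0.325 to 0.9 m from the base axis. Payload 3.5 kg.
Tool frame: the origin (TCP) lies at the very end of the fingers, on their centre line; the grasp point (between the pads) lies 19 mm behind it; z points along the fingers, y is the line along which they close (so a half turn about z gives the same grasp; the last joint's range is limited). The gripper opens to 85 mm and grips with 20 to 120 N. Pads are 22 mm wide; open, the fingers measure 114 mm over their backs; the gripper's body (76 mm by 85 mm) begins 54 mm behind the grasp point. The pads swing forward as they close: fully open they stand 13 mm farther back than shut.
Start: joints at [1.046, 0.276, -0.026, 1.268, 0, 1.467], TCP at [0.256, 0.57, 0.202] pointing down, gripper open.
Joint ranges: [-3.12, 3.12], [-0.85, 1.88], [-1.08, 1.24], [-1.95, 2.15], [-1.57, 1.53], [-3.14, 3.14]. Speed limits (rad/s): [2.57, 2.57, 3.14, 3.14, 3.14, 3.14].

## Interface

Orientations are given as a unit quaternion [w, x, y, z].
In Python, from plant import read_state, cams, job gives the robot as it stands.
- The arm moves only by the tool step_arm, never from a script. Its argument "commands" is a list of rows, each a list of 7 numbers: the turn, a rotation vector about the tool's x, y, z in rad, then the shift along the tool's x, y, z in mm, then the opening, from -1 (shut) to 1 (fully open). In form: [[wx, wy, wz, tx, ty, tz, claw], ...]. A call has 1 to 10 rows; each row is the pose to reach, as a shift and turn from the pose commanded when the call began, along the tool's axes at that moment; what a row does not reach only later rows make up. A row lasts 1/8 s, in which the tool goes at most 62.5 mm and 10.7 degrees, less where a joint would pass 70% of its speed; a pose out of reach is approached as far as the arm can. A call with a gripper value outside its range is refused whole. The fingers move at their own pace and stop on an object; "grip_force" is the grip in N (left out, the last holds). Time passes only in rows, so rows that repeat a pose let the fingers close. It gives the time, the measured TCP pose, the force, the opening and the grip force at its end, in the units of the state.
- read_state(): the state, without advancing time (a new reading comes with each control period).
- cams.capture(name): name is "scene" or "top" or "wrist"; returns the picture (400x640x3 uint8, blue, green, red); there is no depth.
- cams.camera_info(name): a dict with "mtx" (3x3 intrinsics, pixels), "rvec" (rotation vector, rad) and "tvec" (3), from world to camera coordinates, as OpenCV has them. Camera axes: x right, y down, z forward; pixel columns grow to the right and rows downward; lengths in m; the calibration is good to about 2 mm. A picture is of the moment at which its call begins: read the wrist's pose just before it. camera_info takes no time and is no camera call; for the wrist camera it gives the pose at the moment of the call.
- job.job_done(): hands the job in; it is judged then, once.
The state is a dict: "t": time; "q": joint angles; "joint_vel": joint speeds; "joint_torque": joint torques, N m; "ee_pos": TCP position; "tool_rot": TCP orientation; "wrist_force": force on the tool from outside, world axes, zero at the start; "ft_torque": the same for the moment, N m; "gripper_width": finger opening in m; "gripper_force": force on a finger pad.
Only numpy, scipy, OpenCV 4.12 (cv2) and the standard library are available. Lean on these libraries where they do the work, as an engineer would, in place of code of your own. Each camera call takes 0.05 s, during which the arm holds its last target. There are 200 camera calls.

## Working session

There is one attempt and no reset: what is moved stays moved. The work goes in short steps, Python scripts to look and compute and a tool call to move; the robot and the scene stay as the last step left them, time stands still between calls to the robot, and variables do not carry over. Pictures are saved under pics/ and viewed, at most 14 in all, crops included, and the job is handed in when it is done.

Besides the shell and the picture viewer there is one more tool, called after "Call:" as a command line: name --pt "numbers of a row" for each row, then --argument value for the rest. step_arm: Moves the arm, as the interface text tells. Its arguments: {"type":"object","properties":{"commands":{"type":"array"},"grip_force":{"type":"number"}},"required":["commands"]}

```bash
mkdir -p pics; ls; python3 - <<'E'
from plant import read_state,cams,job
import cv2
print(read_state())
for n in ("top","scene"):
    im=cams.capture(n); cv2.imwrite(f"pics/{n}0.png",im); print(n,cams.camera_info(n))
im=cv2.imread("pics/top0.png")
E
```

```text
pics
{'t': 0.0, 'q': array([ 1.04561374e+00,  2.77162533e-01, -2.78950374e-02,  1.26798315e+00,
       -1.72997789e-05,  1.46740877e+00]), 'joint_vel': array([ 8.58594956e-05, -2.28767804e-04,  1.34571294e-05, -6.35437282e-05,
       -1.42253898e-03,  1.68647482e-03]), 'joint_torque': array([-2.86438990e-04, -4.45505762e+01,  2.95203012e+01,  1.63261016e-02,
       -1.37634370e-04,  4.74756618e-06]), 'ee_pos': array([0.25545599, 0.569485  , 0.20063476]), 'tool_rot': array([-3.38685313e-04,  2.09337469e-01,  9.77842812e-01, -1.06990096e-03]), 'wrist_force': array([-0.04779282, -0.2313919 ,  0.9426237 ]), 'ft_torque': array([-0.06959211,  0.03677164,  0.03323214]), 'gripper_force': 0.0, 'gripper_width': 0.08553921346422302}
top {'mtx': array([[420.18734011,   0.        , 324.01995396],
       [  0.        , 420.18734011, 200.7283888 ],
       [  0.        ,   0.        ,   1.        ]]), 'rvec': array([ 2.16839283, -2.16536049,  0.10126573]), 'tvec': array([-0.29263557,  0.52560188,  1.25616957])}
scene {'mtx': array([[377.63226162,   0.        , 314.0482995 ],
       [  0.        , 377.63226162, 204.53412667],
       [  0.        ,   0.        ,   1.        ]]), 'rvec': array([ 0.86039181, -2.44629011,  1.19895823]), 'tvec': array([0.2100256 , 0.36638563, 0.54696852])}
```

View pics/top0.png

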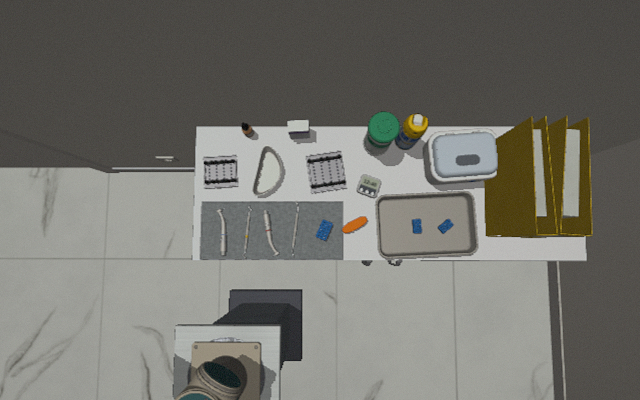

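View pics/scene0.png

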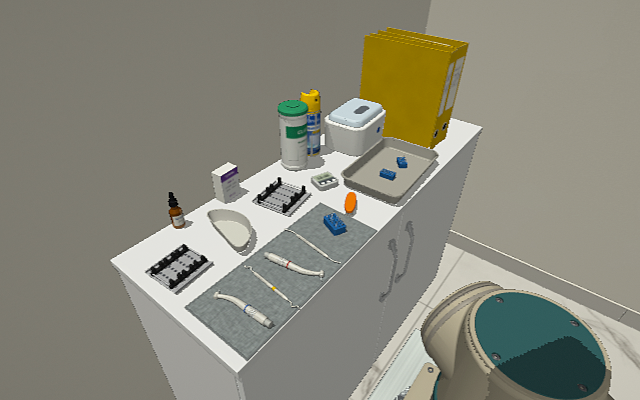

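The top view shows, on the mat: blue-ring handpiece (~222,232), scaler (~248,231), red-ring handpiece (~270,232), plugger (~295,230) and a bur block (325,230). Behind the mat are the instrument rack (221,172), dish (268,172) and handpiece rack (326,172). Two other blocks lie in the tray.

```bash
cat > h.py <<'E'
import numpy as np, cv2
from scipy.spatial.transform import Rotation as R
from plant import read_state,cams,job
def p2w(info,uv,z):
    K=info["mtx"];Rm=cv2.Rodrigues(info["rvec"])[0];t=info["tvec"]
    d=Rm.T@np.linalg.solve(K,[uv[0],uv[1],1.]); c=-Rm.T@t
    return c+d*(z-c[2])/d[2]
def w2p(info,P):
    return cv2.projectPoints(np.array(P,float).reshape(-1,3),info["rvec"],info["tvec"],info["mtx"],None)[0].reshape(-1,2)
def Rt(s=None):
    s=s or read_state(); w,x,y,z=s["tool_rot"]; return R.from_quat([x,y,z,w])
E
python3 - <<'E'
from h import *
i=cams.camera_info("top")
for n,uv,z in [("base",(225,380),0),("hb head",(221,209),.011),("hb tail",(223,255),.011),("sc",(250,206),.006),("sc2",(247,257),.006),("ha",(266,210),.011),("ha2",(277,255),.011),("pl",(297,203),.006),("pl2",(294,256),.006),("blk",(325,230),.02),("blk tray",(417,226),.02),("irack",(221,172),.02),("dish",(268,172),.02),("hrack",(326,172),.02),("corner",(195,262),0),("cornerR",(586,260),0)]:
    print(n,p2w(i,uv,z).round(3))
im=cv2.imread("pics/top0.png")
cv2.imwrite("pics/c.png",cv2.resize(im[140:264,195:355],None,fx=4.7,fy=4.7,interpolation=cv2.INTER_CUBIC))
w=cams.camera_info("wrist"); s=read_state()
Rm=cv2.Rodrigues(w["rvec"])[0]; print("cam in tool",Rt().inv().apply(-Rm.T@w["tvec"]-s["ee_pos"]), "cam z in tool",Rt().inv().apply(Rm[2]),Rt().inv().apply(Rm[0]),w["mtx"])
print(Rt().as_matrix().round(3))
E
```

```text
base [-0.01   0.003  0.   ]
hb head [0.501 0.026 0.011]
hb tail [0.361 0.016 0.011]
sc [ 0.511 -0.063  0.006]
sc2 [ 0.355 -0.056  0.006]
ha [ 0.499 -0.113  0.011]
ha2 [ 0.361 -0.149  0.011]
pl [ 0.521 -0.208  0.006]
pl2 [ 0.358 -0.2    0.006]
blk [ 0.437 -0.295  0.02 ]
blk tray [ 0.45  -0.575  0.02 ]
irack [0.615 0.027 0.02 ]
dish [ 0.615 -0.119  0.02 ]
hrack [ 0.616 -0.298  0.02 ]
corner [0.339 0.104 0.   ]
cornerR [ 0.347 -1.092  0.   ]
cam in tool [ 0.07613876  0.00053482 -0.17314199] cam z in tool [-0.2972035  -0.00114407  0.95481347] [-8.72354995e-04  9.99999190e-01  9.26676290e-04] [[348.28867447   0.         321.40401779]
 [  0.         348.28867447 201.06688937]
 [  0.           0.           1.        ]]
[[-0.912  0.409 -0.001]
 [ 0.409  0.912 -0.002]
 [ 0.    -0.002 -1.   ]]
```

View pics/c.png

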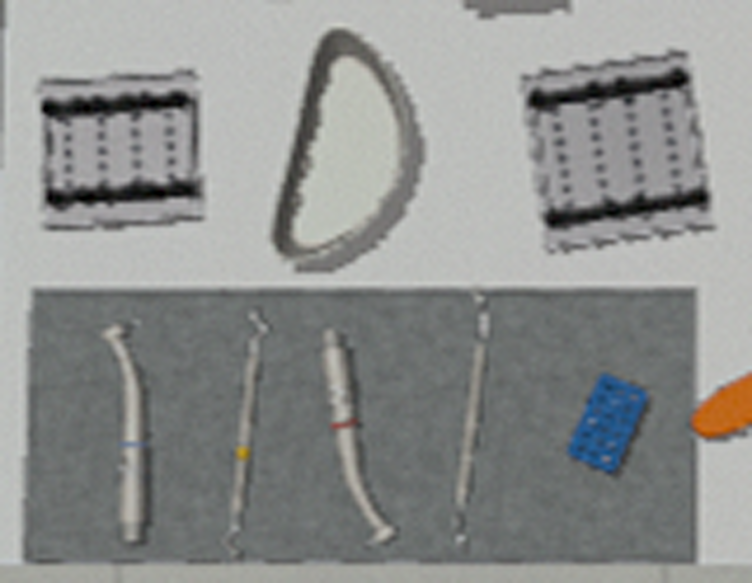

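The close-up confirms the layout. Both racks' combs run roughly along world y, so instruments go in along world x. Next I move to an overview pose for the wrist camera.

```bash
cat >> h.py <<'E'
def tgt(p,yaw=0.,s=None):
    """yaw = world angle of tool y-axis relative to world +Y (tool down, tool x = -X at 0)"""
    s=s or read_state(); C=Rt(s)
    T=R.from_euler('z',yaw)*R.from_matrix(np.array([[-1,0,0],[0,1,0],[0,0,-1.]]).T)
    a=[(C.inv()*T).as_rotvec()]
    sh=C.inv().apply(np.array(p)-s["ee_pos"])*1000
    print("turn",a[0].round(3),"shift mm",sh.round(1))
E
python3 - <<'E'
from h import *
tgt([.42,-.12,.3])
E
```

```text
turn [-0.002 -0.001 -0.422] shift mm [-432.4 -562.   -98.2]
```

Call:
step_arm --pt "0 0 -0.42 -432 -562 -98 1" --pt "0 0 -0.42 -432 -562 -98 1" --pt "0 0 -0.42 -432 -562 -98 1" --pt "0 0 -0.42 -432 -562 -98 1" --pt "0 0 -0.42 -432 -562 -98 1" --pt "0 0 -0.42 -432 -562 -98 1" --pt "0 0 -0.42 -432 -562 -98 1" --pt "0 0 -0.42 -432 -562 -98 1" --pt "0 0 -0.42 -432 -562 -98 1" --pt "0 0 -0.42 -432 -562 -98 1"

```text
t: 1.35
ee_pos: [0.399, -0.034, 0.2875]
tool_rot: [0.0, 0.001, 1.0, 0.0]
wrist_force: [1.6, -0.0, 0.1]
gripper_width: 0.0852
gripper_force: 0.0
```

Call:
step_arm --pt "0 0 0 0 0 0 1" --pt "0 0 0 0 0 0 1"

```text
t: 1.6
ee_pos: [0.3985, -0.0319, 0.2869]
tool_rot: [-0.001, 0.001, 1.0, 0.0]
wrist_force: [-0.6, -0.6, 0.5]
gripper_width: 0.0854
gripper_force: 0.0
```

```bash
python3 - <<'E'
from h import *
import pickle
s=read_state(); i=cams.camera_info("wrist"); im=cams.capture("wrist"); cv2.imwrite("pics/w1.png",im)
pickle.dump(i,open("w1.pkl","wb")); print(s["t"],s["ee_pos"],s["tool_rot"]); tgt([.42,-.12,.3])
E
```

```text
1.6 [ 0.39854826 -0.03188252  0.28688265] [-7.08087800e-04  1.41559723e-03  9.99998647e-01  4.47249237e-04]
turn [ 0.001 -0.001 -0.001] shift mm [-21.6 -88.8 -13.3]
```

View pics/w1.png

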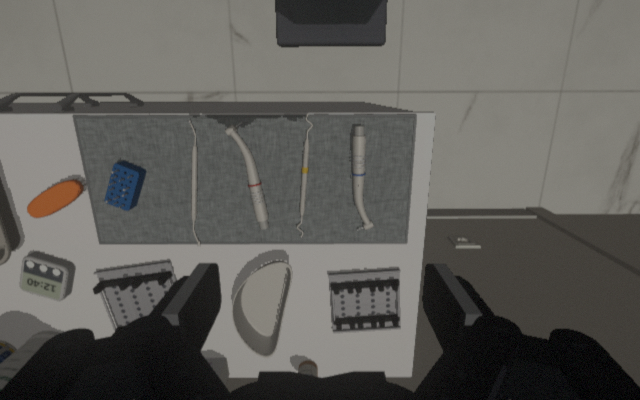

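The wrist view shows (x toward the robot is up) the block (125,186), plugger (195,180), red handpiece (250,180, head at the top), scaler (304,172) and blue handpiece (361,178, head at the bottom). The fingers partly hide the racks, so I take one more view further ahead.

Call:
step_arm --pt "0 0 0 -140 -110 -33 1" --pt "0 0 0 -140 -110 -33 1" --pt "0 0 0 -140 -110 -33 1" --pt "0 0 0 -140 -110 -33 1" --pt "0 0 0 -140 -110 -33 1"

```text
t: 2.28
ee_pos: [0.5384, -0.1401, 0.3197]
tool_rot: [-0.001, -0.001, 1.0, 0.001]
wrist_force: [-1.2, 0.2, -0.3]
gripper_width: 0.0856
gripper_force: 0.0
```

```bash
python3 - <<'E'
from h import *
import pickle
s=read_state(); i=cams.camera_info("wrist"); im=cams.capture("wrist"); cv2.imwrite("pics/w2.png",im)
pickle.dump(i,open("w2.pkl","wb")); print(s["t"],s["ee_pos"],s["joint_vel"].round(3))
im=cv2.imread("pics/w2.png"); cv2.imwrite("pics/w2c.png",cv2.resize(im[60:290,30:440],None,fx=1.95,fy=1.95,interpolation=cv2.INTER_CUBIC))
E
```

```text
2.275 [ 0.53841662 -0.1400637   0.31968638] [-0.002 -0.028 -0.018  0.001 -0.003 -0.001]
```

View pics/w2.png

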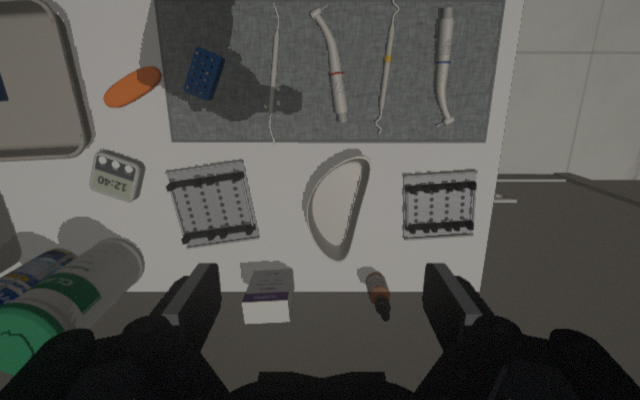

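This view shows everything: handpiece rack plate about (167,170)-(258,235), dish (337,207), instrument rack (440,204). I zoom in to pick corners.

```bash
python3 - <<'E'
import cv2
im=cv2.imread("pics/w2.png")
a=cv2.resize(im[150:260,160:270],None,fx=5,fy=5,interpolation=cv2.INTER_CUBIC)
b=cv2.resize(im[150:260,395:485],None,fx=2.75,fy=2.75,interpolation=cv2.INTER_CUBIC)
d=cv2.resize(im[145:265,295:380],None,fx=2.05,fy=2.05,interpolation=cv2.INTER_CUBIC)
import numpy as np
c=np.zeros((552,800,3),np.uint8); c[:550,:550]=a; c[:302,551:551+247]=b[:302]; c[305:305+d.shape[0],551:551+d.shape[1]]=d
cv2.imwrite("pics/z.png",np.clip(c*1.6,0,255).astype(np.uint8))
E
```

```text
Traceback (most recent call last):
ValueError: could not broadcast input array from shape (302,248,3) into shape (302,247,3)
```

```bash
python3 - <<'E'
import cv2, numpy as np
im=cv2.imread("pics/w2.png")
f=lambda r:cv2.resize(im[r[0]:r[1],r[2]:r[3]],None,fx=4,fy=4,interpolation=cv2.INTER_CUBIC)
c=np.zeros((600,800,3),np.uint8); a=f((155,250,160,265)); b=f((165,243,398,482)); 
c[:380,:420]=a; c[:312,430:430+336]=b
d=cv2.resize(im[145:265,295:380],None,fx=2.3,fy=2.3,interpolation=cv2.INTER_CUBIC); c[320:320+d.shape[0],430:430+d.shape[1]]=d
cv2.imwrite("pics/z.png",np.clip(c*1.5,0,255).astype(np.uint8))
E
```

```text
(no output)
```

View pics/z.png

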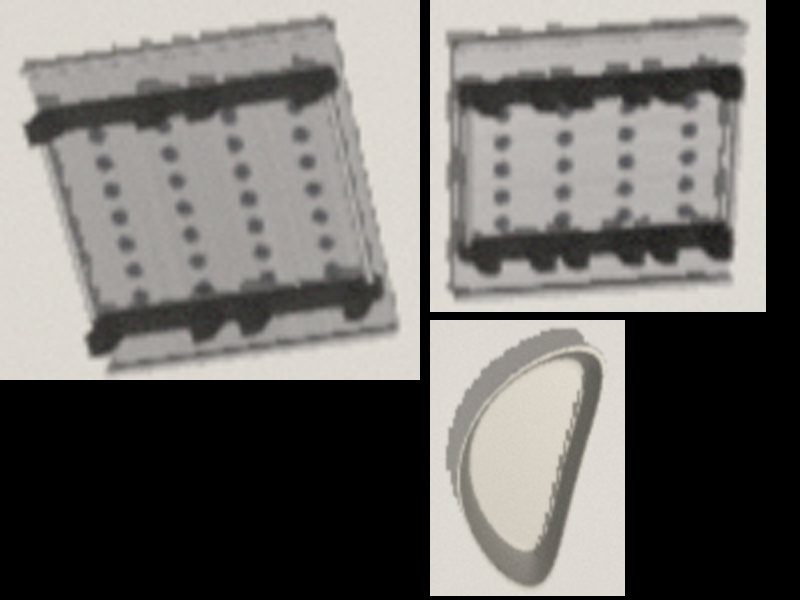

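```bash
cat > m.py <<'E'
from h import *
import pickle
i=pickle.load(open("w2.pkl","rb"))
def rack(px,hx,hy,n):
    W=np.array([p2w(i,p,.005)[:2] for p in px])  # order TL,TR,BR,BL = (-x,-y),(-x,+y),(+x,+y),(+x,-y)
    M=np.array([[-hx,-hy],[-hx,hy],[hx,hy],[hx,-hy]])
    A=W-W.mean(0); H=(M.T@A); th=np.arctan2(H[0,1]-H[1,0],H[0,0]+H[1,1])
    c,s_=np.cos(th),np.sin(th); res=A-M@np.array([[c,s_],[-s_,c]])
    print(n,W.mean(0).round(4),"yaw",th.round(3),"res mm",(res*1000).round(1).tolist())
rack([(165.5,171.5),(243.5,159.25),(259.5,236.75),(187.5,247.5)],.06,.056,"hrack")
rack([(402.75,173.25),(476.75,170.5),(473.5,235),(403.5,238.5)],.05,.052,"irack")
q=lambda x,y:(295+(x-430)/2.3,145+(y-320)/2.3)
for n,p,z in [("rim str top",(603,365),.032),("rim str bot",(553,575),.032),("rim end top",(590,348),.032),("rim end bot",(532,585),.032),("rim cvx",(460,480),.032),("floor str top",(583,368),.004),("floor str bot",(535,548),.004),("floor cvx",(469,475),.004),("floor topmost",(575,360),.004)]:
    print(n,p2w(i,q(*p),z)[:2].round(4))
# objects: two views
for v in ("w1","w2"):
    i=pickle.load(open(v+".pkl","rb")); im=cv2.imread(f"pics/{v}.png"); g=cv2.cvtColor(im,cv2.COLOR_BGR2HSV)
    m=(g[...,1]>120)&(abs(g[...,0].astype(int)-108)<14)&(g[...,2]>40)
    m=cv2.morphologyEx(m.astype(np.uint8),cv2.MORPH_CLOSE,np.ones((5,5)))
    for c in cv2.findContours(m,0,1)[0]:
        if cv2.contourArea(c)<150: continue
        (cx,cy),(w,h),an=cv2.minAreaRect(c); bx=cv2.boxPoints(((cx,cy),(w,h),an))
        P=np.array([p2w(i,b,.012)[:2] for b in bx]); e=P[1]-P[0]; f=P[2]-P[1]
        print(v,"blue",(round(cx),round(cy)),P.mean(0).round(4),"sides",np.linalg.norm(e).round(4),np.linalg.norm(f).round(4),"dirs",np.arctan2(e[1],e[0]).round(3),np.arctan2(f[1],f[0]).round(3))
E
python3 m.py
python3 - <<'E'
import cv2,numpy as np
im=cv2.imread("pics/w1.png")
c=cv2.resize(im[105:250,95:390],None,fx=2.7,fy=2.7,interpolation=cv2.INTER_CUBIC)
cv2.imwrite("pics/z2.png",np.clip(c*1.2,0,255).astype(np.uint8))
E
```

```text
hrack [ 0.6196 -0.2975] yaw 0.15 res mm [[0.5, -0.6], [-0.4, 1.3], [-0.6, -0.2], [0.4, -0.5]]
irack [0.6199 0.0336] yaw 0.063 res mm [[-1.5, -1.7], [1.1, -0.1], [0.6, 1.7], [-0.2, 0.1]]
rim str top [ 0.5538 -0.0741]
rim str bot [ 0.6886 -0.1002]
rim end top [ 0.5438 -0.0821]
rim end bot [ 0.6956 -0.1134]
rim cvx [ 0.6249 -0.1583]
floor str top [ 0.5612 -0.0825]
floor str bot [ 0.6826 -0.1102]
floor cvx [ 0.6313 -0.1536]
floor topmost [ 0.5562 -0.0876]
w1 blue (124, 186) [ 0.4402 -0.2947] sides 0.0629 0.0396 dirs 2.684 1.241
w2 blue (202, 73) [ 0.4376 -0.2947] sides 0.059 0.0335 dirs 2.704 1.264
```

View pics/z2.png

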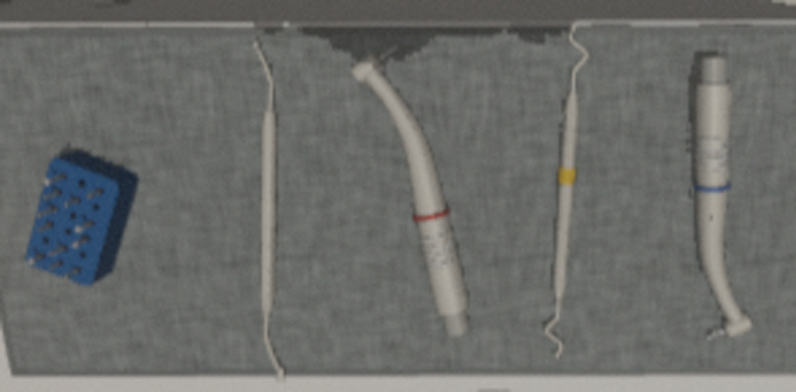

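The mat close-up shows plugger handle ends (269,108)/(268,315), scaler handle ends (572,93)/(560,298), handpiece a tail (456,332) with its head top-left, and handpiece b tail (713,55) with its head bottom-right. The mat block measures about 59 x 34 mm, which matches the size given.

```bash
cat > o.py <<'E'
from h import *
import pickle
i=pickle.load(open("w1.pkl","rb"))
q=lambda p:(95+p[0]/2.7,105+p[1]/2.7)
W=lambda p,z:p2w(i,q(p),z)[:2]
for n,a,b,z in [("plugger",(269,108),(268,315),.0057),("scaler",(572,93),(560,298),.0065)]:
    A,B=W(a,z),W(b,z); d=B-A; print(n,"mid",((A+B)/2).round(4),"len",np.linalg.norm(d).round(4),"ang from X",np.arctan2(d[1],d[0]).round(3))
M=np.array([[-6,40],[-4,0],[0,-40]])/1000
for n,tail,P in [("ha",(456,334),[(442,268),(426,188),(402,112)]),("hb",(713,53),[(713,120),(712,202),(719,282)])]:
    w=np.array([W(p,.011) for p in P]); t=W(tail,.011); print(n,"dist tail",np.linalg.norm(w-t,axis=1).round(4))
    A=w-w.mean(0); B=M-M.mean(0); H=B.T@A; th=np.arctan2(H[0,1]-H[1,0],H[0,0]+H[1,1]); c,s=np.cos(th),np.sin(th)
    Rm=np.array([[c,-s],[s,c]]); tailb=Rm.T@(t-w.mean(0))+M.mean(0)
    # slide along body y so tail end is y=72
    o=w.mean(0)-Rm@M.mean(0)+Rm@np.array([0,tailb[1]-.072])
    print("   origin",o.round(4),"yaw",th.round(3),"grip",(o+Rm@[-.0038,.004]).round(4),"tail y",tailb.round(4))
P=np.array([W(p,.022) for p in [(60,150),(122,180),(90,284),(27,260)]]); print("block",P.mean(0).round(4),"long",(P[3]-P[0]).round(4),"short",(P[1]-P[0]).round(4),np.linalg.norm(P[3]-P[0]+P[2]-P[1])/2)
E
python3 o.py
```

```text
plugger mid [ 0.4397 -0.2026] len 0.107 ang from X -0.116
scaler mid [ 0.4318 -0.0542] len 0.1043 ang from X -0.075
ha dist tail [0.0359 0.0773 0.1154]
   origin [ 0.4308 -0.1262] yaw -1.46 grip [ 0.4343 -0.122 ] tail y [-0.0068  0.0761]
hb dist tail [0.0314 0.0717 0.1133]
   origin [0.4329 0.0224] yaw 1.561 grip [0.4289 0.0187] tail y [-0.0069  0.072 ]
block [ 0.4374 -0.29  ] long [ 0.0541 -0.0257] short [0.0145 0.0269] 0.058615340436962635
```

```bash
cat >> h.py <<'E'
def chain(*ts):
    """targets (x,y,z,yaw); first from measured pose, next from the previous target"""
    s=read_state(); print("t",s["t"])
    for x,y,z,yaw in ts:
        tgt([x,y,z],yaw,s); q=(R.from_euler('z',yaw)*R.from_matrix(np.diag([-1.,1,-1]))).as_quat()
        s=dict(s,ee_pos=np.array([x,y,z]),tool_rot=np.array([q[3],*q[:3]]))
E
python3 - <<'E'
from h import *
chain((.434,-.122,.10,.19),(.434,-.122,.006,.19),(.434,-.122,.11,.19),(.628,-.3245,.11,.15),(.628,-.3245,.025,.15))
E
```

```text
t 2.325
turn [ 0.001 -0.002 -0.189] shift mm [103.6  18.  220.1]
turn [0. 0. 0.] shift mm [ 0.  0. 94.]
turn [0. 0. 0.] shift mm [   0.    0. -104.]
turn [0.   0.   0.04] shift mm [-152.3 -235.5    0. ]
turn [0. 0. 0.] shift mm [ 0.  0. 85.]
```

Call:
step_arm --pt "0 0 -0.19 104 18 220 0.2" --pt "0 0 -0.19 104 18 220 0.2" --pt "0 0 -0.19 104 18 220 0.2" --pt "0 0 -0.19 104 18 220 0.2" --pt "0 0 -0.19 104 18 220 0.2" --pt "0 0 -0.19 104 18 220 0.2" --grip_force 40

```text
t: 3.08
ee_pos: [0.4363, -0.124, 0.1021]
tool_rot: [0.001, -0.095, 0.996, -0.001]
wrist_force: [1.0, 0.5, 0.8]
gripper_width: 0.0512
gripper_force: 0.0
```

```bash
python3 - <<'E'
from h import *
s=read_state(); print(s["gripper_width"])
chain((.434,-.122,.006,.19))
i=cams.camera_info("wrist"); im=cams.capture("wrist"); cv2.imwrite("pics/w3.png",im)
print(w2p(i,[s["ee_pos"]+[0,0,-.09]]))
E
```

```text
0.05115944015380535
t 3.075
turn [-0.002  0.003 -0.001] shift mm [ 2.1  2.5 96.1]
[[321.17614786 193.54949965]]
```

View pics/w3.png

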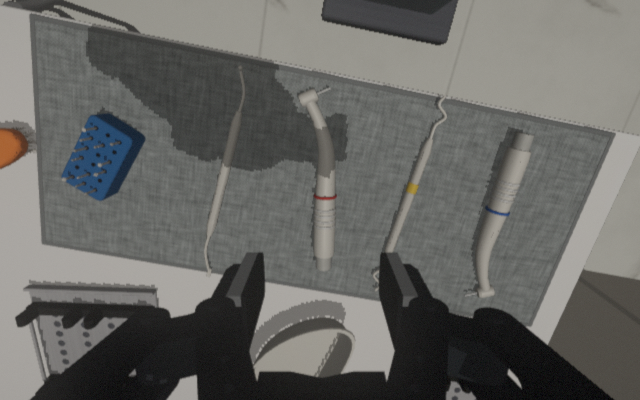

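The point under the tool projects to (321,193), right on handpiece a beside its ring (325,197). I descend and grip.

Call:
step_arm --pt "0 0 0 2 3 50 0.2" --pt "0 0 0 2 3 85 0.2" --pt "0 0 0 2 3 96 0.2" --pt "0 0 0 2 3 96 0.2" --pt "0 0 0 2 3 96 -1" --pt "0 0 0 2 3 96 -1" --pt "0 0 0 2 3 96 -1" --pt "0 0 0 2 3 96 -1"

```text
t: 4.12
ee_pos: [0.4327, -0.1217, 0.0047]
tool_rot: [0.0, -0.094, 0.996, -0.0]
wrist_force: [0.0, -0.4, 0.1]
gripper_width: 0.0001
gripper_force: 0.0
```

```bash
python3 - <<'E'
from h import *
a=cams.capture("wrist"); b=cams.capture("scene")
c=np.zeros((600,800,3),np.uint8); c[:300,:480]=cv2.resize(a,(480,300)); c[300:,:]=cv2.resize(b[180:330,160:360],(800,600))[:300]*0
c[300:600,:400]=cv2.resize(b[180:330,160:360],(400,300)); cv2.imwrite("pics/w4.png",c); print(read_state()["gripper_width"])
E
```

```text
-0.00011735525569263009
```

View pics/w4.png

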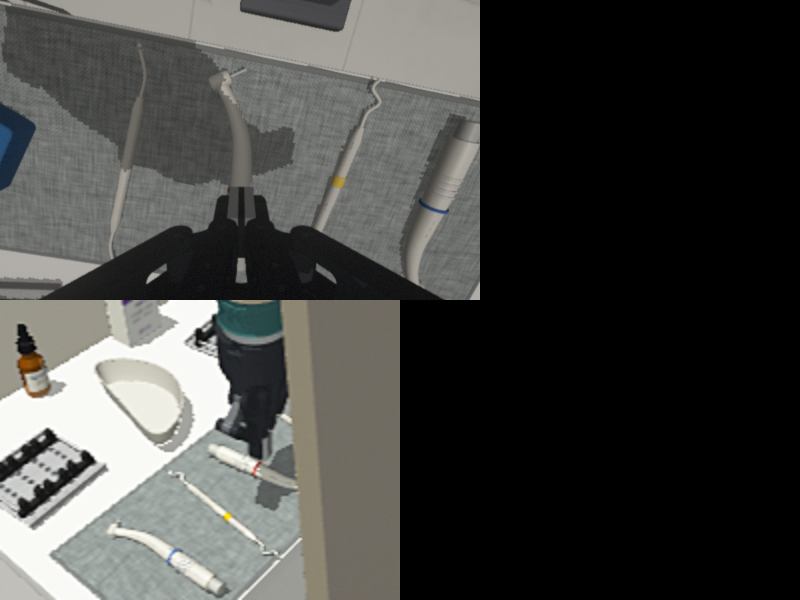

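```bash
python3 - <<'E'
from h import *
s=read_state(); p=s["ee_pos"]; print(p)
for n in ("scene","wrist"):
    i=cams.camera_info(n)
    for z in (0.0047,.02,.035): print(n,z,w2p(i,[[p[0],p[1],z]]).round(1))
    print(n,"ha ring model",w2p(i,[[.434,-.122,.011]]).round(1))
b=cv2.imread("pics/w4.png")
cv2.imwrite("pics/w5.png",cv2.resize(cams.capture("scene")[225:285,245:325],None,fx=8,fy=8,interpolation=cv2.INTER_CUBIC))
E
```

```text
[ 0.43245753 -0.12157808  0.00450023]
scene 0.0047 [[290.2 266.9]]
scene 0.02 [[290. 262.]]
scene 0.035 [[289.8 257.2]]
scene ha ring model [[289.7 264.5]]
wrist 0.0047 [[320.7 240.1]]
wrist 0.02 [[320.6 252.6]]
wrist 0.035 [[320.5 267. ]]
wrist ha ring model [[319.3 247.5]]
```

View pics/w5.png

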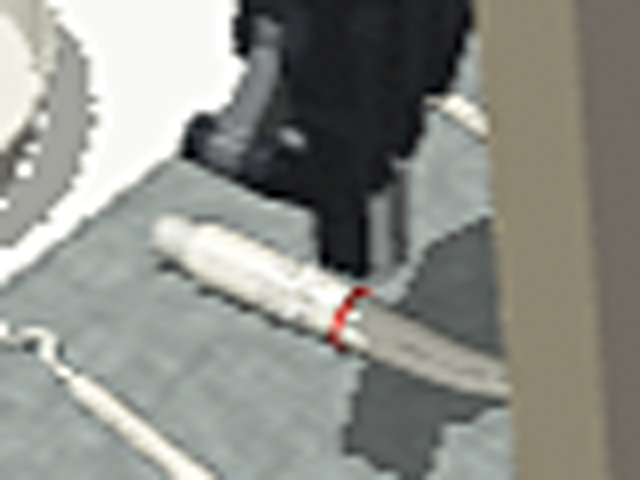

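The picture shows the shut fingers ending above the handpiece: the tip is at about row 249 in the wrist view and (288,259) in the scene view. Both imply a real tip height of about 30 mm although the reported TCP z is 4.5 mm. In the first wrist view, the open fingers' spacing gave the same roughly 25 mm shortfall. So the fingers end about 25 mm short of the reported TCP, and I'll descend further, watching the force.

Call:
step_arm --pt "0 0 0 0 0 0 0.2" --pt "0 0 0 0 0 0 0.2" --pt "0 0 0 0 0 0 0.2" --pt "0 0 0 0 0 10 0.2" --pt "0 0 0 0 0 16 0.2" --pt "0 0 0 0 0 16 0.2"

```text
t: 5.03
ee_pos: [0.4315, -0.1212, -0.0125]
tool_rot: [-0.001, -0.094, 0.996, 0.001]
wrist_force: [0.3, -0.1, 0.8]
gripper_width: 0.0513
gripper_force: 0.0
```

Call:
step_arm --pt "0 0 0 -2 0 4 0.2" --pt "0 0 0 -2 0 4 -1" --pt "0 0 0 -2 0 4 -1" --pt "0 0 0 -2 0 4 -1" --pt "0 0 0 -2 0 4 -1"

```text
t: 5.65
ee_pos: [0.4363, -0.1213, -0.0128]
tool_rot: [0.001, -0.094, 0.996, -0.0]
wrist_force: [-4.5, 3.9, 21.6]
gripper_width: -0.0004
gripper_force: 10.8
```

Call:
step_arm --pt "0 0 0 0 0 -25 -1" --pt "0 0 0 0 0 -25 0.2" --pt "0 0 0 0 0 -25 0.2" --pt "0 0 0 0 0 -25 0.2"

```text
t: 6.15
ee_pos: [0.4335, -0.1208, 0.0085]
tool_rot: [-0.001, -0.094, 0.996, 0.0]
wrist_force: [-0.7, -1.1, -0.2]
gripper_width: 0.0509
gripper_force: 0.0
```

```bash
python3 - <<'E'
from h import *
s=read_state(); print(s["ee_pos"],s["wrist_force"],s["gripper_width"])
i=cams.camera_info("wrist"); im=cams.capture("wrist"); 
P=w2p(i,[[.434,-.122,.011],s["ee_pos"]]); print(P)
for p,c in zip(P,[(0,255,0),(0,0,255)]): cv2.circle(im,tuple(int(v) for v in p),2,c,-1)
cv2.imwrite("pics/w6.png",im)
E
```

```text
[ 0.43353659 -0.12084014  0.00854187] [-0.74001384 -1.08862411 -0.21053815] 0.05091563881773794
[[318.35855661 242.24574397]
 [320.66798792 239.97654556]]
```

View pics/w6.png

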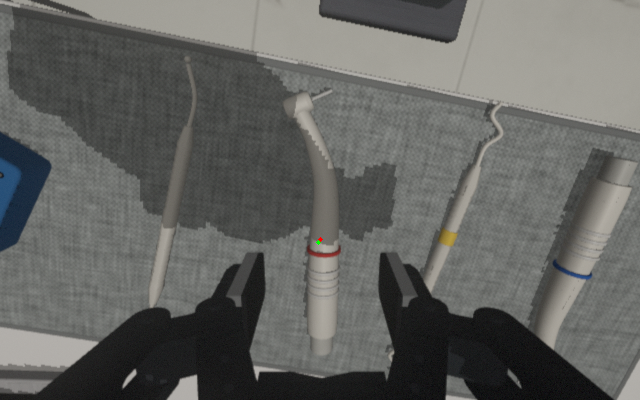

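Handpiece a is undisturbed: ring at (323,252), between the fingers (262–383). I descend further in steps, watching the force.

Call:
step_arm --pt "0 0 0 0 2 20 0.2" --pt "0 0 0 0 2 30 0.2" --pt "0 0 0 0 2 34 0.2" --pt "0 0 0 0 2 38 0.2" --pt "0 0 0 0 2 38 0.2"

```text
t: 6.82
ee_pos: [0.4341, -0.1193, -0.0286]
tool_rot: [-0.0, -0.094, 0.996, 0.0]
wrist_force: [-0.8, -0.2, -0.4]
gripper_width: 0.0506
gripper_force: 0.0
```

Call:
step_arm --pt "0 0 0 0 0 0 -1" --pt "0 0 0 0 0 0 -1" --pt "0 0 0 0 0 0 -1" --pt "0 0 0 0 0 0 -1"

```text
t: 7.32
ee_pos: [0.4355, -0.1196, -0.0272]
tool_rot: [0.001, -0.094, 0.996, -0.0]
wrist_force: [-0.3, 0.8, 7.3]
gripper_width: 0.0182
gripper_force: 40.1
```

Call:
step_arm --pt "0 0 0 0 0 -30 -1" --pt "0 0 0 0 0 -80 -1" --pt "0 0 0 0 0 -110 -1" --pt "0 0 0 0 0 -110 -1"

```text
t: 7.82
ee_pos: [0.4368, -0.1204, 0.0843]
tool_rot: [0.003, -0.094, 0.996, -0.002]
wrist_force: [0.5, 0.6, -0.3]
gripper_width: 0.018
gripper_force: 39.3
```

```bash
python3 - <<'E'
from h import *
s=read_state(); print(s["ee_pos"],s["gripper_width"],s["wrist_force"])
chain((.628,-.3245,.08,.15),(.628,-.3245,-.015,.15))
E
```

```text
[ 0.43682437 -0.12041926  0.08432805] 0.018049268388658155 [ 0.46155771  0.55214686 -0.34613041]
t 7.825
turn [-0.004  0.006  0.038] shift mm [-149.6 -236.2    6.1]
turn [0. 0. 0.] shift mm [ 0.  0. 95.]
```

Call:
step_arm --pt "0 0 0.04 -150 -236 6 -1" --pt "0 0 0.04 -150 -236 6 -1" --pt "0 0 0.04 -150 -236 6 -1" --pt "0 0 0.04 -150 -236 6 -1" --pt "0 0 0.04 -150 -236 6 -1" --pt "0 0 0.04 -150 -236 6 -1" --pt "0 0 0.04 -150 -236 6 -1"

```text
t: 8.7
ee_pos: [0.6239, -0.3218, 0.0734]
tool_rot: [-0.002, -0.074, 0.997, 0.001]
wrist_force: [-0.4, -0.4, -0.2]
gripper_width: 0.0178
gripper_force: 39.3
```

```bash
python3 - <<'E'
from h import *
s=read_state(); print(s["ee_pos"],s["gripper_width"],s["wrist_force"])
chain((.628,-.3245,-.015,.15))
i=cams.camera_info("wrist"); im=cams.capture("wrist"); cv2.imwrite("pics/w7.png",im)
E
```

```text
[ 0.62393945 -0.32180834  0.07343873] 0.01783883112003112 [-0.41451042 -0.36471364 -0.19708672]
t 8.7
turn [ 0.003 -0.003 -0.002] shift mm [-3.9 -3.5 88.4]
```

View pics/w7.png

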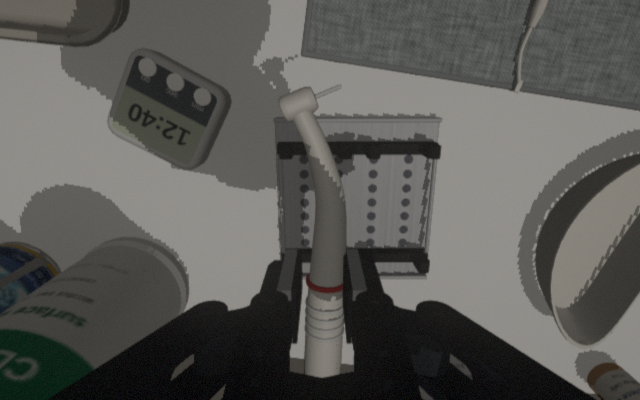

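Handpiece a is held well and roughly aligned above the lower-y cradle. Lowering it.

Call:
step_arm --pt "0 0 0 -4 -3 30 -1" --pt "0 0 0 -4 -3 60 -1" --pt "0 0 0 -4 -3 75 -1" --pt "0 0 0 -4 -3 84 -1" --pt "0 0 0 -4 -3 88 -1" --pt "0 0 0 -4 -3 88 -1"

```text
t: 9.5
ee_pos: [0.6304, -0.3256, -0.0119]
tool_rot: [0.0, -0.074, 0.997, -0.0]
wrist_force: [-0.4, -0.7, -0.4]
gripper_width: 0.0179
gripper_force: 39.3
```

Call:
step_arm --pt "0 0 0 2 0 2 -1" --pt "0 0 0 2 0 4 -1" --pt "0 0 0 2 0 4 -1"

```text
t: 9.88
ee_pos: [0.6283, -0.3261, -0.0154]
tool_rot: [0.0, -0.074, 0.997, -0.0]
wrist_force: [-1.7, 0.9, 4.6]
gripper_width: 0.018
gripper_force: 39.8
```

Call:
step_arm --pt "0 0 0 0 0 0 -0.15" --pt "0 0 0 0 0 0 -0.15" --pt "0 0 0 0 0 0 -0.15" --pt "0 0 0 0 0 -40 -0.15" --pt "0 0 0 0 0 -90 -0.15" --pt "0 0 0 0 0 -100 -0.15"

```text
t: 10.62
ee_pos: [0.6311, -0.3276, 0.0882]
tool_rot: [0.003, -0.074, 0.997, -0.003]
wrist_force: [0.9, -0.5, 0.4]
gripper_width: 0.036
gripper_force: 0.0
```

```bash
python3 - <<'E'
from h import *
chain((.4295,.019,.07,.065),(.4295,.019,-.0285,.065),(.4295,.019,.085,.065),(.6114,-.2704,.075,.15),(.6114,-.2704,-.0155,.15))
E
```

```text
t 10.625
turn [-0.005  0.007  0.083] shift mm [148.3 372.6  15.2]
turn [0. 0. 0.] shift mm [ 0.   0.  98.5]
turn [0. 0. 0.] shift mm [   0.     0.  -113.5]
turn [ 0.     0.    -0.085] shift mm [-162.7 -300.6   10. ]
turn [0. 0. 0.] shift mm [ 0.   0.  90.5]
```

Call:
step_arm --pt "0 0 0.083 148 372 0 0.2" --pt "0 0 0.083 148 372 0 0.2" --pt "0 0 0.083 148 372 0 0.2" --pt "0 0 0.083 148 372 0 0.2" --pt "0 0 0.083 148 372 0 0.2" --pt "0 0 0.083 148 372 0 0.2" --pt "0 0 0.083 148 372 15 0.2" --pt "0 0 0.083 148 372 15 0.2" --pt "0 0 0.083 148 372 15 0.2"

```text
t: 11.75
ee_pos: [0.4275, 0.0199, 0.0685]
tool_rot: [0.0, -0.033, 0.999, -0.0]
wrist_force: [1.0, -0.6, -0.6]
gripper_width: 0.0514
gripper_force: 0.0
```

```bash
cat > look.py <<'E'
# bright-object midline columns at rows near the grasp point, to centre the fingers without viewing
from h import *
import sys
x,y,z,yaw,axz=map(float,sys.argv[1:6]); chain((x,y,z,yaw))
s=read_state(); i=cams.camera_info("wrist"); im=cams.capture("wrist"); cv2.imwrite("pics/look.png",im)
g=cv2.cvtColor(im,cv2.COLOR_BGR2GRAY)
d=np.array([np.cos(yaw),np.sin(yaw)]); n=np.array([-d[1],d[0]])
for a in (-.03,-.015,0,.015,.03):
    o=np.linspace(-.03,.03,61); P=np.array([[*(np.array([x,y])+a*d+k*n),axz] for k in o]); uv=w2p(i,P)
    v=cv2.remap(g,uv[:,0].astype(np.float32).reshape(1,-1),uv[:,1].astype(np.float32).reshape(1,-1),1).ravel()
    med=np.median(v); m=v>(med+v.max())/2; print(a,"bg",med,"max",v.max(),"obj from",(o[m].min()*1000).round(1),"to",(o[m].max()*1000).round(1),"mean",(o[m].mean()*1000).round(1))
E
python3 look.py .4295 .019 -.0285 .065 .011
```

```text
t 11.75
turn [-0.001  0.001  0.   ] shift mm [-1.9 -1.  97. ]
-0.03 bg 68.0 max 105 obj from -6.0 to 30.0 mean 9.6
-0.015 bg 98.0 max 108 obj from -27.0 to 30.0 mean -13.0
0 bg 103.0 max 152 obj from -6.0 to 4.0 mean -1.0
0.015 bg 104.0 max 151 obj from -6.0 to 2.0 mean -2.0
0.03 bg 103.0 max 150 obj from -6.0 to 1.0 mean -2.5
```

Call:
step_arm --pt "0 0 0 -2 -2 50 0.2" --pt "0 0 0 -2 -2 80 0.2" --pt "0 0 0 -2 -2 92 0.2" --pt "0 0 0 -2 -2 96 0.2" --pt "0 0 0 -2 -2 96 -1" --pt "0 0 0 -2 -2 96 -1" --pt "0 0 0 -2 -2 96 -1" --pt "0 0 0 -2 -2 96 -1"

```text
t: 12.8
ee_pos: [0.4303, 0.0183, -0.0264]
tool_rot: [0.001, -0.033, 0.999, -0.0]
wrist_force: [-0.1, 0.2, 6.3]
gripper_width: 0.0184
gripper_force: 39.4
```

Call:
step_arm --pt "0 0 0 0 0 -40 -1" --pt "0 0 0 0 0 -90 -1" --pt "0 0 0 0 0 -112 -1" --pt "0 0 0 0 0 -112 -1"

```text
t: 13.3
ee_pos: [0.4308, 0.0184, 0.0863]
tool_rot: [0.003, -0.033, 0.999, -0.0]
wrist_force: [-0.5, 0.2, -0.8]
gripper_width: 0.0181
gripper_force: 39.7
```

```bash
python3 - <<'E'
from h import *
print(read_state()["ee_pos"]);chain((.6114,-.2704,.085,.15))
E
```

```text
[0.43081048 0.0184093  0.08630471]
t 13.3
turn [-0.001  0.005 -0.085] shift mm [-161.3 -300.     2.4]
```

Call:
step_arm --pt "0 0 -0.085 -161 -300 2 -1" --pt "0 0 -0.085 -161 -300 2 -1" --pt "0 0 -0.085 -161 -300 2 -1" --pt "0 0 -0.085 -161 -300 2 -1" --pt "0 0 -0.085 -161 -300 2 -1" --pt "0 0 -0.085 -161 -300 2 -1" --pt "0 0 -0.085 -161 -300 2 -1" --pt "0 0 -0.085 -161 -300 2 -1"

```text
t: 14.3
ee_pos: [0.6072, -0.2688, 0.0803]
tool_rot: [-0.002, -0.075, 0.997, 0.001]
wrist_force: [-0.1, 0.0, -0.3]
gripper_width: 0.0184
gripper_force: 39.7
```

```bash
python3 - <<'E'
from h import *
print(read_state()["gripper_width"]);chain((.6114,-.2704,-.0125,.15))
E
```

```text
0.018379089299646243
t 14.3
turn [ 0.003 -0.003  0.   ] shift mm [-4.2 -2.4 92.8]
```

Call:
step_arm --pt "0 0 0 -3 -2 40 -1" --pt "0 0 0 -3 -2 70 -1" --pt "0 0 0 -3 -2 84 -1" --pt "0 0 0 -3 -2 91 -1" --pt "0 0 0 -3 -2 93 -1" --pt "0 0 0 -3 -2 95 -1" --pt "0 0 0 -3 -2 95 -1"

```text
t: 15.18
ee_pos: [0.6129, -0.2723, -0.0118]
tool_rot: [0.001, -0.075, 0.997, -0.0]
wrist_force: [1.0, -0.2, -0.3]
gripper_width: 0.0178
gripper_force: 39.7
```

Call:
step_arm --pt "0 0 0 0 0 2 -1" --pt "0 0 0 0 0 4 -1" --pt "0 0 0 0 0 4 -1"

```text
t: 15.55
ee_pos: [0.6129, -0.2722, -0.0147]
tool_rot: [0.001, -0.075, 0.997, -0.0]
wrist_force: [-3.3, 2.1, 8.3]
gripper_width: 0.0184
gripper_force: 40.6
```

Seated. I release and go to the scaler.

Call:
step_arm --pt "0 0 0 0 0 0 -0.15" --pt "0 0 0 0 0 0 -0.15" --pt "0 0 0 0 0 0 -0.15" --pt "0 0 0 0 0 -40 -0.15" --pt "0 0 0 0 0 -90 -0.15" --pt "0 0 0 0 0 -100 -0.15"

```text
t: 16.3
ee_pos: [0.6149, -0.2729, 0.0874]
tool_rot: [0.003, -0.075, 0.997, -0.002]
wrist_force: [0.5, -0.4, -0.7]
gripper_width: 0.0362
gripper_force: 0.0
```

```bash
python3 - <<'E'
from h import *
chain((.432,-.054,.07,-.075))
E
```

```text
t 16.3
turn [-0.003  0.006  0.225] shift mm [148.1 243.9  15.8]
```

Call:
step_arm --pt "0 0 0.225 148 244 0 -0.3" --pt "0 0 0.225 148 244 0 -0.3" --pt "0 0 0.225 148 244 0 -0.3" --pt "0 0 0.225 148 244 0 -0.3" --pt "0 0 0.225 148 244 0 -0.3" --pt "0 0 0.225 148 244 16 -0.3" --pt "0 0 0.225 148 244 16 -0.3"

```text
t: 17.18
ee_pos: [0.4269, -0.0516, 0.0657]
tool_rot: [-0.002, 0.037, 0.999, 0.001]
wrist_force: [-1.0, 0.6, 0.3]
gripper_width: 0.03
gripper_force: 0.0
```

```bash
python3 look.py .432 -.054 -.029 -.075 .0065
```

```text
t 17.175
turn [ 0.001 -0.004  0.001] shift mm [-5.6 -2.1 94.7]
-0.03 bg 74.0 max 116 obj from -2.0 to 30.0 mean 18.1
-0.015 bg 72.0 max 115 obj from -1.0 to 30.0 mean 19.0
0 bg 108.0 max 152 obj from -2.0 to 2.0 mean 0.0
0.015 bg 106.0 max 151 obj from -3.0 to 1.0 mean -1.0
0.03 bg 103.0 max 150 obj from -3.0 to 1.0 mean -1.0
```

Call:
step_arm --pt "0 0 0.015 -5 -2 50 -0.3" --pt "0 0 0.015 -5 -2 80 -0.3" --pt "0 0 0.015 -5 -2 90 -0.3" --pt "0 0 0.015 -5 -2 93 -0.3" --pt "0 0 0.015 -5 -2 93 -1" --pt "0 0 0.015 -5 -2 93 -1" --pt "0 0 0.015 -5 -2 93 -1" --pt "0 0 0.015 -5 -2 93 -1"

```text
t: 18.23
ee_pos: [0.4356, -0.0555, -0.0245]
tool_rot: [0.001, 0.045, 0.999, -0.0]
wrist_force: [-0.5, -0.2, 6.3]
gripper_width: 0.0052
gripper_force: 39.9
```

Width 5.2 mm means the tips pinch above the axis, so I reopen and go 4 mm lower.

Call:
step_arm --pt "0 0 0 0 0 0 -0.3" --pt "0 0 0 0 0 0 -0.3" --pt "0 0 0 2 0 4 -0.3" --pt "0 0 0 2 0 4 -0.3" --pt "0 0 0 2 0 4 -1" --pt "0 0 0 2 0 4 -1" --pt "0 0 0 2 0 4 -1" --pt "0 0 0 2 0 4 -1"

```text
t: 19.23
ee_pos: [0.4355, -0.0558, -0.0272]
tool_rot: [0.003, 0.045, 0.999, -0.001]
wrist_force: [-1.8, 0.8, 18.8]
gripper_width: 0.0059
gripper_force: 42.8
```

Call:
step_arm --pt "0 0 0 0 0 -10 -1" --pt "0 0 0 0 0 -20 -1" --pt "0 0 0 0 0 -40 -1" --pt "0 0 0 0 0 -40 -1"

```text
t: 19.73
ee_pos: [0.4335, -0.0553, 0.0115]
tool_rot: [0.001, 0.045, 0.999, -0.0]
wrist_force: [0.8, -0.9, 0.4]
gripper_width: 0.0056
gripper_force: 39.0
```

```bash
python3 - <<'E'
from h import *
print(read_state()["gripper_width"])
a=cams.capture("wrist"); b=cams.capture("scene")
c=np.zeros((600,800,3),np.uint8); c[:250,:400]=cv2.resize(a,(400,250))
c[:250,410:]=cv2.resize(a[180:340,200:450],(390,250)); c[255:,:]=cv2.resize(b[190:310,150:400],(719,345))[:, :719] if 0 else 0
z=cv2.resize(b[190:305,150:415],(795,345)); c[255:,:795]=z; cv2.imwrite("pics/w8.png",c)
E
```

```text
0.005576273120084419
```

View pics/w8.png

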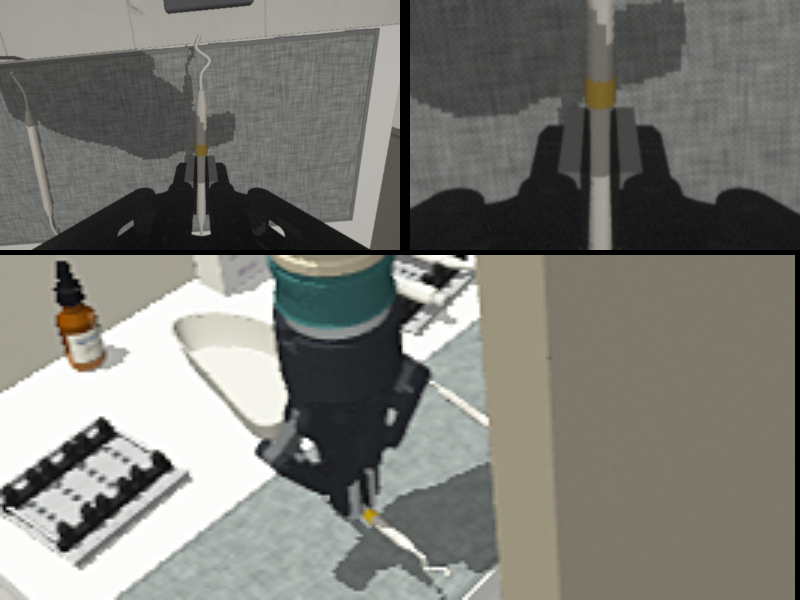

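The scaler is held level between the pads and clear of the mat. Now to the +32 slot.

Call:
step_arm --pt "0 0 0 0 0 -40 -1" --pt "0 0 0 0 0 -70 -1" --pt "0 0 0 0 0 -70 -1"

```text
t: 20.2
ee_pos: [0.4341, -0.0555, 0.0818]
tool_rot: [0.002, 0.045, 0.999, -0.0]
wrist_force: [0.4, -0.2, 0.4]
gripper_width: 0.0055
gripper_force: 39.1
```

```bash
python3 - <<'E'
from h import *
print(read_state()["gripper_width"]); chain((.621,.0657,.08,.063))
E
```

```text
0.00548194083791233
t 20.2
turn [-0.001  0.004 -0.153] shift mm [-175.3  137.4    2.4]
```

Call:
step_arm --pt "0 0 -0.153 -175 137 2 -1" --pt "0 0 -0.153 -175 137 2 -1" --pt "0 0 -0.153 -175 137 2 -1" --pt "0 0 -0.153 -175 137 2 -1" --pt "0 0 -0.153 -175 137 2 -1" --pt "0 0 -0.153 -175 137 2 -1" --pt "0 0 -0.153 -175 137 2 -1"

```text
t: 21.08
ee_pos: [0.617, 0.0651, 0.0775]
tool_rot: [-0.001, -0.031, 1.0, -0.0]
wrist_force: [-0.1, -0.4, -0.8]
gripper_width: 0.0052
gripper_force: 39.2
```

```bash
python3 - <<'E'
from h import *
print(read_state()["gripper_width"]); chain((.621,.0657,-.010,.063))
i=cams.camera_info("wrist"); im=cams.capture("wrist"); cv2.imwrite("pics/w9raw.png",im)
# predicted comb slot tops at -30 comb, z=.024, slots
c=np.array([.6199,.0336]); X=np.array([np.cos(.063),np.sin(.063)]); Y=np.array([-X[1],X[0]])
for yy in (-.032,0,.032):
    for dy in (-.006,.006):
        p=w2p(i,[[*(c-.034*X+(yy+dy)*Y),.018]])[0]; cv2.circle(im,tuple(int(round(v)) for v in p),1,(0,0,255),-1)
for a in ((-.05,-.052),(-.05,.052),(.05,.052),(.05,-.052)):
    p=w2p(i,[[*(c+a[0]*X+a[1]*Y),.005]])[0]; cv2.circle(im,tuple(int(round(v)) for v in p),1,(0,255,0),-1)
cv2.imwrite("pics/w9.png",cv2.resize(im[60:300,130:450],None,fx=2.4,fy=2.4,interpolation=cv2.INTER_CUBIC))
E
```

```text
0.005188170338591167
t 21.075
turn [ 0.    -0.002 -0.001] shift mm [-4.2  0.3 87.5]
```

View pics/w9.png

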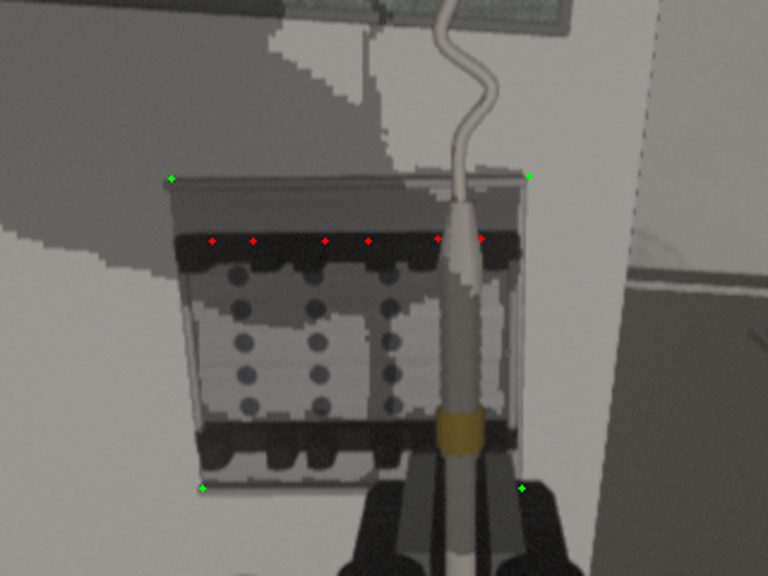

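The projected plate corners (green) sit on the plate and the scaler is centred on its slot (460, between 439 and 482). Lowering it.

Call:
step_arm --pt "0 0 0 -3 0 45 -1" --pt "0 0 0 -3 0 75 -1" --pt "0 0 0 -3 0 85 -1" --pt "0 0 0 -3 0 88 -1" --pt "0 0 0 -3 0 90 -1" --pt "0 0 0 -3 0 90 -1"

```text
t: 21.88
ee_pos: [0.6229, 0.066, -0.0104]
tool_rot: [0.001, -0.032, 1.0, -0.0]
wrist_force: [-0.1, -0.4, -0.8]
gripper_width: 0.0059
gripper_force: 39.2
```

Call:
step_arm --pt "0 0 0 0 0 2 -1" --pt "0 0 0 0 0 4 -1" --pt "0 0 0 0 0 4 -1"

```text
t: 22.25
ee_pos: [0.6216, 0.066, -0.0158]
tool_rot: [-0.0, -0.032, 0.999, -0.0]
wrist_force: [0.5, 0.3, -0.2]
gripper_width: 0.0057
gripper_force: 39.2
```

Call:
step_arm --pt "0 0 0 0 0 1 -1" --pt "0 0 0 0 0 3 -1" --pt "0 0 0 0 0 3 -1"

```text
t: 22.62
ee_pos: [0.622, 0.066, -0.0172]
tool_rot: [0.0, -0.032, 1.0, -0.0]
wrist_force: [-3.2, -0.4, 8.0]
gripper_width: 0.0055
gripper_force: 40.0
```

Call:
step_arm --pt "0 0 0 0 0 0 -0.5" --pt "0 0 0 0 0 0 -0.5" --pt "0 0 0 0 0 -30 -0.5" --pt "0 0 0 0 0 -80 -0.5" --pt "0 0 0 0 0 -100 -0.5" --pt "0 0 0 0 0 -100 -0.5"

```text
t: 23.38
ee_pos: [0.624, 0.066, 0.0835]
tool_rot: [0.002, -0.032, 0.999, -0.0]
wrist_force: [-0.3, 0.9, 0.7]
gripper_width: 0.0213
gripper_force: 0.0
```

```bash
python3 - <<'E'
from h import *
chain((.440,-.2025,.07,-.11))
E
```

```text
t 23.375
turn [0.    0.005 0.173] shift mm [ 200.6 -256.3   12.6]
```

Call:
step_arm --pt "0 0 0.173 200 -256 0 -0.3" --pt "0 0 0.173 200 -256 0 -0.3" --pt "0 0 0.173 200 -256 0 -0.3" --pt "0 0 0.173 200 -256 0 -0.3" --pt "0 0 0.173 200 -256 0 -0.3" --pt "0 0 0.173 200 -256 12 -0.3" --pt "0 0 0.173 200 -256 12 -0.3" --pt "0 0 0.173 200 -256 12 -0.3"

```text
t: 24.38
ee_pos: [0.4386, -0.2009, 0.0687]
tool_rot: [-0.0, 0.054, 0.999, 0.001]
wrist_force: [0.4, 0.6, 0.2]
gripper_width: 0.0298
gripper_force: 0.0
```

```bash
python3 look.py .440 -.2025 -.031 -.11 .0057
```

```text
t 24.375
turn [ 0.001 -0.001  0.002] shift mm [-1.7 -1.5 99.7]
-0.03 bg 74.0 max 110 obj from -2.0 to 30.0 mean 17.3
-0.015 bg 74.0 max 118 obj from -2.0 to 30.0 mean 17.3
0 bg 110.0 max 157 obj from -2.0 to 2.0 mean 0.0
0.015 bg 112.0 max 155 obj from -2.0 to 2.0 mean 0.0
0.03 bg 112.0 max 155 obj from -2.0 to 1.0 mean -0.5
```

Call:
step_arm --pt "0 0 0 -1 -2 50 -0.3" --pt "0 0 0 -1 -2 85 -0.3" --pt "0 0 0 -1 -2 96 -0.3" --pt "0 0 0 -1 -2 100 -0.4" --pt "0 0 0 -1 -2 100 -0.4" --pt "0 0 0 -1 -2 100 -1" --pt "0 0 0 -1 -2 100 -1" --pt "0 0 0 -1 -2 100 -1"

```text
t: 25.42
ee_pos: [0.4421, -0.2047, -0.0272]
tool_rot: [0.002, 0.054, 0.999, -0.001]
wrist_force: [-3.4, 2.8, 16.4]
gripper_width: 0.0055
gripper_force: 42.8
```

Call:
step_arm --pt "0 0 0 0 0 -10 -1" --pt "0 0 0 0 0 -50 -1" --pt "0 0 0 0 0 -90 -1" --pt "0 0 0 0 0 -112 -1" --pt "0 0 0 0 0 -112 -1"

```text
t: 26.05
ee_pos: [0.4418, -0.2053, 0.0842]
tool_rot: [0.003, 0.054, 0.999, -0.002]
wrist_force: [-0.3, -1.1, -0.5]
gripper_width: 0.0055
gripper_force: 39.1
```

```bash
python3 - <<'E'
from h import *
chain((.623,.0018,.08,.063))
E
```

```text
t 26.05
turn [-0.003  0.005 -0.172] shift mm [-157.6  225.6    4.5]
```

Call:
step_arm --pt "0 0 -0.172 -157 226 4 -1" --pt "0 0 -0.172 -157 226 4 -1" --pt "0 0 -0.172 -157 226 4 -1" --pt "0 0 -0.172 -157 226 4 -1" --pt "0 0 -0.172 -157 226 4 -1" --pt "0 0 -0.172 -157 226 4 -1" --pt "0 0 -0.172 -157 226 4 -1"

```text
t: 26.92
ee_pos: [0.6185, 0.003, 0.0762]
tool_rot: [-0.001, -0.031, 1.0, -0.0]
wrist_force: [0.0, -0.0, -0.2]
gripper_width: 0.0059
gripper_force: 39.2
```

```bash
python3 - <<'E'
from h import *
print(read_state()["gripper_width"]); chain((.623,.0018,-.011,.063))
cv2.imwrite("pics/w10.png",cams.capture("wrist"))
E
```

```text
0.005945366235787491
t 26.925
turn [-0.    -0.003 -0.001] shift mm [-4.7 -1.4 87.2]
```

Call:
step_arm --pt "0 0 0 -3 -1 45 -1" --pt "0 0 0 -3 -1 75 -1" --pt "0 0 0 -3 -1 85 -1" --pt "0 0 0 -3 -1 89 -1" --pt "0 0 0 -3 -1 91 -1" --pt "0 0 0 -3 -1 92 -1" --pt "0 0 0 -3 -1 92 -1"

```text
t: 27.85
ee_pos: [0.6237, 0.0024, -0.0138]
tool_rot: [0.001, -0.031, 1.0, -0.0]
wrist_force: [0.4, 0.7, 0.1]
gripper_width: 0.0057
gripper_force: 39.2
```

Call:
step_arm --pt "0 0 0 0 0 1 -1" --pt "0 0 0 0 0 2 -1" --pt "0 0 0 0 0 2 -1"

```text
t: 28.22
ee_pos: [0.6229, 0.0024, -0.0167]
tool_rot: [-0.0, -0.031, 1.0, 0.0]
wrist_force: [-0.4, 0.5, -0.4]
gripper_width: 0.0056
gripper_force: 39.2
```

Call:
step_arm --pt "0 0 0 0 0 2 -1" --pt "0 0 0 0 0 2 -1"

```text
t: 28.48
ee_pos: [0.6232, 0.0024, -0.0173]
tool_rot: [0.0, -0.031, 1.0, -0.0]
wrist_force: [-3.0, -0.1, 8.0]
gripper_width: 0.0057
gripper_force: 40.0
```

Call:
step_arm --pt "0 0 0 0 0 0 -0.5" --pt "0 0 0 0 0 0 -0.5" --pt "0 0 0 0 0 -30 -0.5" --pt "0 0 0 0 0 -80 -0.5" --pt "0 0 0 0 0 -130 -0.5" --pt "0 0 0 0 0 -130 -0.5"

```text
t: 29.22
ee_pos: [0.6274, 0.0014, 0.1166]
tool_rot: [0.005, -0.031, 1.0, -0.001]
wrist_force: [0.1, -0.4, -0.1]
gripper_width: 0.0212
gripper_force: 0.0
```

```bash
python3 - <<'E'
from h import *
chain((.438,-.292,.11,1.13))
E
```

```text
t 29.225
turn [-0.008  0.007 -1.068] shift mm [ 207.3 -281.1    5.3]
```

Call:
step_arm --pt "0 0 -1.068 207 -281 0 1" --pt "0 0 -1.068 207 -281 0 1" --pt "0 0 -1.068 207 -281 0 1" --pt "0 0 -1.068 207 -281 0 1" --pt "0 0 -1.068 207 -281 0 1" --pt "0 0 -1.068 207 -281 0 1" --pt "0 0 -1.068 207 -281 5 1" --pt "0 0 -1.068 207 -281 5 1" --pt "0 0 -1.068 207 -281 5 1"

```text
t: 30.35
ee_pos: [0.4341, -0.2897, 0.1058]
tool_rot: [-0.0, -0.536, 0.844, 0.001]
wrist_force: [0.0, -0.5, -0.3]
gripper_width: 0.0853
gripper_force: 0.0
```

```bash
python3 - <<'E'
from h import *
chain((.438,-.292,.11,1.13))
i=cams.camera_info("wrist"); im=cams.capture("wrist"); g=cv2.cvtColor(im,cv2.COLOR_BGR2HSV)
X=np.array([-np.sin(-.0),0]); th=1.13
ax=np.array([np.cos(th),np.sin(th)]); ay=np.array([-ax[1],ax[0]])  # block x, y axes
for sx in(-1,1):
    for sy in(-1,1):
        for z,c in((.022,(0,255,0)),):
            p=w2p(i,[[*(np.array([.438,-.292])+sx*.017*ax+sy*.029*ay),z]])[0]; cv2.circle(im,tuple(int(round(v)) for v in p),2,c,-1)
m=((g[...,1]>120)&(abs(g[...,0].astype(int)-108)<14)&(g[...,2]>95)).astype(np.uint8)
for c in cv2.findContours(m,0,1)[0]:
    if cv2.contourArea(c)>500: print(cv2.minAreaRect(c))
cv2.imwrite("pics/w11.png",im)
E
```

```text
t 30.35
turn [0.001 0.    0.001] shift mm [ 0.4 -4.5 -4.2]
((314.33111572265625, 195.5905303955078), (40.66911697387695, 74.31253051757812), 88.36341857910156)
```

View pics/w11.png

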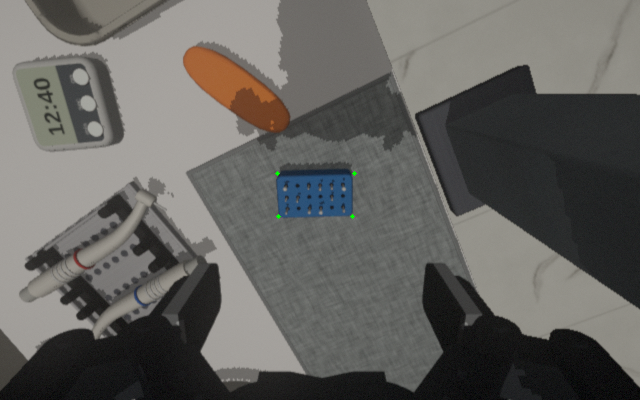

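The model corners match the block exactly, and both handpieces lie in their cradles. I descend on the block.

Call:
step_arm --pt "0 0 0 0 -4 50 1" --pt "0 0 0 0 -4 100 1" --pt "0 0 0 0 -4 120 1" --pt "0 0 0 0 -4 130 1" --pt "0 0 0 0 -4 136 1" --pt "0 0 0 0 -4 136 1"

```text
t: 31.15
ee_pos: [0.4383, -0.2928, -0.0291]
tool_rot: [0.0, -0.536, 0.844, -0.001]
wrist_force: [0.2, 0.4, -0.5]
gripper_width: 0.0851
gripper_force: 0.0
```

Call:
step_arm --pt "0 0 0 0 0 2 -1" --pt "0 0 0 0 0 2 -1" --pt "0 0 0 0 0 2 -1" --pt "0 0 0 0 0 2 -1" --grip_force 50

```text
t: 31.65
ee_pos: [0.4384, -0.2934, -0.0305]
tool_rot: [0.0, -0.535, 0.845, -0.001]
wrist_force: [-0.5, 1.0, 6.3]
gripper_width: 0.0571
gripper_force: 53.8
```

Call:
step_arm --pt "0 0 0 0 0 -40 -1" --pt "0 0 0 0 0 -90 -1" --pt "0 0 0 0 0 -130 -1" --pt "0 0 0 0 0 -130 -1"

```text
t: 32.15
ee_pos: [0.44, -0.2948, 0.102]
tool_rot: [0.001, -0.535, 0.845, -0.004]
wrist_force: [-0.2, -0.4, -1.1]
gripper_width: 0.0565
gripper_force: 54.1
```

```bash
python3 - <<'E'
from h import *
print(read_state()["gripper_width"]); chain((.616,-.119,.10,1.36))
E
```

```text
0.05648122617505935
t 32.15
turn [-0.007 -0.003 -0.23 ] shift mm [-234.1  -84.1    2.1]
```

Call:
step_arm --pt "0 0 -0.23 -234 -84 2 -1" --pt "0 0 -0.23 -234 -84 2 -1" --pt "0 0 -0.23 -234 -84 2 -1" --pt "0 0 -0.23 -234 -84 2 -1" --pt "0 0 -0.23 -234 -84 2 -1" --pt "0 0 -0.23 -234 -84 2 -1" --pt "0 0 -0.23 -234 -84 2 -1"

```text
t: 33.02
ee_pos: [0.6116, -0.1176, 0.0953]
tool_rot: [-0.001, -0.628, 0.778, 0.001]
wrist_force: [-0.6, -1.0, -1.5]
gripper_width: 0.0571
gripper_force: 54.1
```

```bash
python3 - <<'E'
from h import *
s=read_state(); print(s["gripper_width"]); chain((.616,-.119,-.02,1.36))
i=cams.camera_info("wrist"); im=cams.capture("wrist"); cv2.imwrite("pics/w12raw.png",im)
# target footprint on dish floor (yaw 1.36) and dish clear-floor x=-24..26 lines, dish y +-81 rim ends
th=1.36; ax=np.array([np.cos(th),np.sin(th)]); ay=np.array([-ax[1],ax[0]])  # dish x = -ax, y = -ay
c=np.array([.616,-.119])-ax*-.003*-1
ctr=np.array([.616,-.119])+ax*-.003
d=lambda x,y,z:(ctr-ax*x-ay*y).tolist()+[z]
def pts(L,col):
    for p in w2p(i,L): cv2.circle(im,tuple(int(round(v)) for v in p),2,col,-1)
pts([d(-.037,y,.032) for y in(-.04,0,.04)]+[d(.0375,0,.032),d(0,.081,.032),d(0,-.081,.032)],(0,0,255))
pts([d(-.024,y,.004) for y in(-.03,0,.03)]+[d(.026,0,.004)],(0,255,0))
cv2.imwrite("pics/w12.png",im)
E
```

```text
0.05712579287811298
t 33.025
turn [ 0.002 -0.    -0.001] shift mm [  0.5  -4.9 115.3]
```

View pics/w12.png

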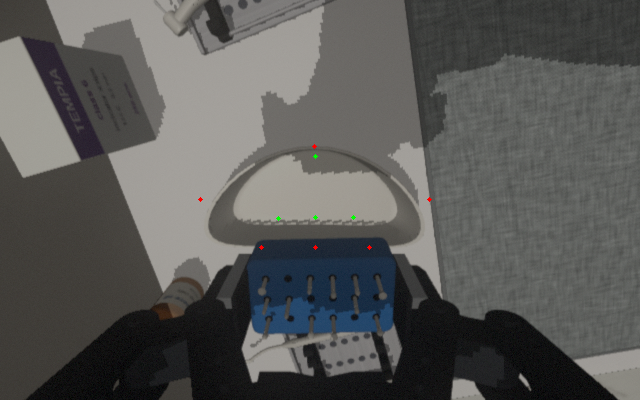

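The dish model fits: the floor edge is at row 222 (predicted 218), the centre column is 315, and the yaw is right. Lowering the block.

Call:
step_arm --pt "0 0 0 0 -4 40 -1" --pt "0 0 0 0 -4 80 -1" --pt "0 0 0 0 -4 100 -1" --pt "0 0 0 0 -4 112 -1" --pt "0 0 0 0 -4 118 -1" --pt "0 0 0 0 -4 118 -1"

```text
t: 33.83
ee_pos: [0.6175, -0.1181, -0.0212]
tool_rot: [0.0, -0.629, 0.778, -0.0]
wrist_force: [-0.7, 0.0, -1.5]
gripper_width: 0.0569
gripper_force: 54.0
```

Call:
step_arm --pt "0 0 0 0 0 2 -1" --pt "0 0 0 0 0 4 -1" --pt "0 0 0 0 0 4 -1"

```text
t: 34.2
ee_pos: [0.6173, -0.1176, -0.0254]
tool_rot: [0.0, -0.629, 0.777, -0.0]
wrist_force: [0.0, -0.4, -1.6]
gripper_width: 0.0569
gripper_force: 54.0
```

Call:
step_arm --pt "0 0 0 0 0 2 -1" --pt "0 0 0 0 0 4 -1" --pt "0 0 0 0 0 4 -1"

```text
t: 34.58
ee_pos: [0.6174, -0.1176, -0.0291]
tool_rot: [0.0, -0.629, 0.778, -0.0]
wrist_force: [-2.0, 1.5, 2.1]
gripper_width: 0.0567
gripper_force: 54.4
```

Call:
step_arm --pt "0 0 0 0 0 0 0.65" --pt "0 0 0 0 0 0 0.65" --pt "0 0 0 0 0 0 0.65" --pt "0 0 0 0 0 -40 0.65" --pt "0 0 0 0 0 -90 0.65" --pt "0 0 0 0 0 -140 0.65" --pt "0 0 0 130 0 -230 0.65" --pt "0 0 0 130 0 -230 0.65" --pt "0 0 0 130 0 -230 0.65" --pt "0 0 0 130 0 -230 0.65"

```text
t: 35.83
ee_pos: [0.591, -0.2474, 0.2026]
tool_rot: [0.001, -0.628, 0.778, -0.002]
wrist_force: [-0.4, 0.6, 0.4]
gripper_width: 0.0706
gripper_force: 0.0
```

```bash
python3 - <<'E'
from h import *
s=read_state(); print(s["ee_pos"],s["wrist_force"]); chain((.5,-.14,.26,0))
E
```

```text
[ 0.59100608 -0.2474162   0.2026398 ] [-0.42912114  0.62418597  0.39558465]
t 35.825
turn [-0.005  0.002  1.357] shift mm [-85.6 111.5 -58. ]
```

I've lost count of pictures: 16 viewed, over the limit of 14. No more viewing; I'll check the result numerically.

Call:
step_arm --pt "0 0 1.357 -86 111 -58 0.65" --pt "0 0 1.357 -86 111 -58 0.65" --pt "0 0 1.357 -86 111 -58 0.65" --pt "0 0 1.357 -86 111 -58 0.65" --pt "0 0 1.357 -86 111 -58 0.65" --pt "0 0 1.357 -86 111 -58 0.65" --pt "0 0 1.357 -86 111 -58 0.65" --pt "0 0 1.357 -86 111 -58 0.65" --pt "0 0 1.357 -86 111 -58 0.65"

```text
t: 36.95
ee_pos: [0.4988, -0.1362, 0.2571]
tool_rot: [-0.001, -0.003, 1.0, 0.001]
wrist_force: [-0.0, 0.3, -1.2]
gripper_width: 0.0704
gripper_force: 0.0
```

```bash
python3 - <<'E'
from h import *
s=read_state(); print(s["ee_pos"])
i=cams.camera_info("wrist"); im=cams.capture("wrist"); cv2.imwrite("pics/fin.png",im)
g=cv2.cvtColor(im,cv2.COLOR_BGR2GRAY).astype(np.float32)
def prof(c,yaw,y0,xs,z,w):
    X=np.array([np.cos(yaw),np.sin(yaw)]);Y=np.array([-X[1],X[0]])
    for x in xs:
        o=np.arange(-w,w+.0005,.001); uv=w2p(i,[[*(np.array(c)+x*X+(y0+k)*Y),z] for k in o]).astype(np.float32)
        v=cv2.remap(g,uv[:,:1].T,uv[:,1:].T,1).ravel(); m=v>(np.median(v)+v.max())/2
        print("  x",x,"offsets",(o[m].min()*1e3).round(),(o[m].max()*1e3).round(),"mean",(o[m].mean()*1e3).round(1),"med/max",np.median(v),v.max())
I=([.6199,.0336],.063);H=([.6196,-.2975],.15); xs=(-.055,-.03,-.015,0,.03)
for n,r,y,z,w in [("scaler",I,.032,.0157,.014),("plugger",I,-.032,.0157,.014),("ha",H,-.028,.023,.022),("hb",H,.028,.023,.022)]:
    print(n); prof(*r,y,xs,z,w)
hs=cv2.cvtColor(im,cv2.COLOR_BGR2HSV)
m=((hs[...,1]>120)&(abs(hs[...,0].astype(int)-108)<14)&(hs[...,2]>50)).astype(np.uint8)
for c in cv2.findContours(m,0,1)[0]:
    if cv2.contourArea(c)>200:
        B=cv2.boxPoints(cv2.minAreaRect(c)); P=np.array([p2w(i,b,.02)[:2] for b in B]); e,f=P[1]-P[0],P[2]-P[1]
        print("blue",P.mean(0).round(4),np.linalg.norm(e).round(3),np.linalg.norm(f).round(3),np.arctan2(e[1],e[0]).round(2))
for n,lo,hi in(("red",(0,120,60),(8,255,255)),("yellow",(18,150,60),(32,255,255))):
    mm=cv2.inRange(hs,lo,hi); k,l,st,ce=cv2.connectedComponentsWithStats(mm)
    for j in range(1,k):
        if 4<st[j,4]<120: print(n,st[j,4],p2w(i,ce[j],.018)[:2].round(3))
E
```

```text
[ 0.49883543 -0.1361622   0.25708655]
scaler
  x -0.055 offsets 12.0 14.0 mean 13.0 med/max 83.578125 142.38281
  x -0.03 offsets -1.0 4.0 mean 1.5 med/max 30.101562 124.28125
  x -0.015 offsets -14.0 7.0 mean -1.1 med/max 94.259766 120.59961
  x 0 offsets -14.0 6.0 mean -2.0 med/max 96.33594 126.00391
  x 0.03 offsets -1.0 4.0 mean 1.5 med/max 23.4375 122.625
plugger
  x -0.055 offsets 2.0 2.0 mean 2.0 med/max 90.453125 128.02148
  x -0.03 offsets -1.0 5.0 mean 2.0 med/max 33.058594 127.86719
  x -0.015 offsets 2.0 3.0 mean 2.5 med/max 116.6875 126.453125
  x 0 offsets 2.0 4.0 mean 3.0 med/max 116.21484 129.0
  x 0.03 offsets -4.0 6.0 mean -0.1 med/max 52.48633 56.757812
ha
  x -0.055 offsets -22.0 -4.0 mean -13.9 med/max 110.80469 146.19043
  x -0.03 offsets -22.0 3.0 mean -2.7 med/max 108.39551 140.92383
  x -0.015 offsets -22.0 3.0 mean -2.7 med/max 106.978516 141.32031
  x 0 offsets -22.0 2.0 mean -3.6 med/max 108.3125 140.89844
  x 0.03 offsets -22.0 4.0 mean -4.9 med/max 60.947266 131.3164
hb
  x -0.055 offsets -7.0 0.0 mean -3.5 med/max 109.978516 141.61719
  x -0.03 offsets -8.0 -1.0 mean -4.5 med/max 108.759766 134.3916
  x -0.015 offsets -9.0 -1.0 mean -5.0 med/max 107.64844 132.77441
  x 0 offsets -9.0 -2.0 mean -5.5 med/max 107.203125 135.04688
  x 0.03 offsets -14.0 4.0 mean -5.0 med/max 34.333984 57.73535
blue [ 0.6181 -0.1164] 0.057 0.032 2.95
yellow 20 [0.607 0.064]
```

Both hand instruments sit within about 2 mm of their slot centres, and both seated at the same tool height. The handpieces are in their cradles and the block is upright in the dish. Handing in.

```bash
python3 -c "
from plant import job
print(job.job_done())"
```

```text
the job is handed in; nothing more can be done
None
```

All five instruments are placed and the job was handed in at about 37 s of the 112 s allowed, but I viewed 16 pictures against the limit of 14; the final check was by measurement only, and no verdict was returned.

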